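# Spring open the large clamshell fixture

## Robot

A 6-joint arm with a two-finger parallel gripper is mounted at the origin on the work surface. World frame = base frame: x ahead of the robot, y to its left, z up, the work surface at z = 0. Lengths are in m, angles in degrees, forces in N, time in s.
With the tool pointing down it reaches from about 0.325 to 0.775 m from the base axis. Payload 5.5 kg.
Tool frame: the origin (TCP) lies at the very end of the fingers, on their centre line; the grasp point (between the pads) lies 19 mm behind it (grip_point_offset is the distance from the TCP to the grasp point, in m); z points along the fingers, y is the line along which they close (so a half turn about z gives the same grasp; the last joint's range is limited). The gripper opens to 85 mm and grips with 20 to 120 N. Pads are 22 mm wide; open, the fingers measure 114 mm over their backs; the gripper's body (76 mm by 85 mm) begins 54 mm behind the grasp point. The pads swing forward as they close: fully open they stand 13 mm farther back than shut.
Start: joints at [61.725, 5.22, 70.514, -0, 104.267, -3.249], TCP at [0.254, 0.544, 0.201] pointing down, gripper open.
Joint ranges: [-164.24, 164.24], [-49.07, 125.15], [9.68, 141.18], [-86.29, 266.29], [3.28, 154.24], [-151.56, 151.56]. Speed limits (degrees/s): [147.25, 147.25, 172.46, 180, 180, 180].

## Interface

Orientations are given as a 3x3 rotation matrix whose columns are the frame's x, y, z axes.
In Python, from rig import * gives the robot as it stands.
- The arm moves only by the tool carry_out, never from a script. Its argument "series" is a list of rows, each a list of 2 entries, a list of its own where there are three numbers: the shift along the tool's x, y, z in m, then the turn, a rotation vector about the tool's x, y, z in degrees. In form: [[[dx, dy, dz], [ax, ay, az]], ...]. A call has 1 to 10 rows; each row shifts and turns the commanded pose from where the row before left it, along the tool's axes as they then stand; what a row does not reach is not made up. A row lasts 1/8 s, in which the tool goes at most 62.5 mm and 10.7 degrees, less where a joint would pass 70% of its speed; a pose out of reach is approached as far as the arm can. A call is refused whole if a number of a shift passes 0.0625 or a number of a turn 10.7, either way. A call with a gripper value outside its range is refused whole. "gripper" is the opening, from 0 (shut) to 1 (fully open), set as the call begins (left out, the last holds). The fingers move at their own pace and stop on an object; the grip force is fixed at half the most. Time passes only in rows, so rows that do not move let the fingers close. It gives the time, the measured TCP pose, the force, the opening and the grip force at its end, in the units of the state.
- sense(): the state, without advancing time (a new reading comes with each control period).
- get_image(name): name is "side" or "top" or "wrist"; returns the picture (400x640x3 uint8, red, green, blue); there is no depth.
- get_calibration(name): a dict with "intrinsics" (3x3 intrinsics, pixels), "dist" ([k1, k2, p1, p2, k3] as OpenCV has them; the pictures are not rectified), "T" (4x4, takes a point from camera to world coordinates). Camera axes: x right, y up, looking along -z (the intrinsics and any distortion apply to the point x, -y, -z); pixel columns grow to the right and rows downward; lengths in m; the calibration is good to about 2 mm. A picture is of the moment at which its call begins: read the wrist's pose just before it. get_calibration takes no time and is no camera call; for the wrist camera it gives the pose at the moment of the call.
- sign_off(): hands the job in; it is judged then, once.
Trained networks look in the newest picture that a camera, given by its name, has taken for a name from the list of things; names that differ only in an ending like _2 or _b are one class to them, and where a whole thing is asked for, a point or a joint stands for the part that bears it (a point fixed in the world has none). Each returns a list of dicts, best first, with "confidence" (0 to 1); they miss things now and then, are a little off and sometimes report something else, mostly with a low value. They report only what shows in the picture. A call takes as long as a camera call.
- find_in(camera, thing): "location" ([x, y, z] in m, in world coordinates, good to about 4 mm: the middle of the surface that is visible of it).
- trace(camera, thing): "pixels" (400x640 bool, what is visible of it).
- landmark_of(camera, thing): "location" ([x, y, z] in m, in world coordinates, good to about 4 mm: a listed point, or the origin of a listed thing).
The state is a dict: "clock": time; "qpos": joint angles; "qvel": joint speeds; "joint_torque": joint torques, N m; "position": TCP position; "eef_rot": TCP orientation; "force": force on the tool from outside, world axes, zero at the start; "ft_torque": the same for the moment, N m; "width": finger opening in m; "finger_force": force on a finger pad.
Only numpy, scipy, OpenCV 4.12 (cv2) and the standard library are available. Lean on these libraries where they do the work, as an engineer would, in place of code of your own. Each camera call takes 0.05 s, during which the arm holds its last target. There are 200 camera calls.

## Task

Two clamshell inspection fixtures are bolted to the bench, each with a round push button on the block in front of its lid. Press the release button of the larger fixture so that its lid springs fully open and the bored part inside can be taken out; keep the smaller fixture shut, and leave the open lid standing free.

Things in the scene. Friction and masses are not known exactly. Their poses are not given: they have to be found in the camera images.
- large_release_top (a point): Top of the LARGER fixture's release button: bare steel upright cylinder 30 mm across, top 65 mm above the bench, on a dark steel block (62 x 56 mm, 49 mm high) in front of the lid. Press straight down: travel 8 mm, 2 N at first, 6 N fully down; the latch lets go after about 4 mm. The point moves with the button. Axes: z up, x level from the button to the lid and hinge, y along the lid's edge.
- large_lid (a joint): Lid angle of the larger fixture (fixed aluminium box 160 x 170 mm; shut lid top at 54 mm, its front edge 45 mm ahead (+x) of the button's axis, hinge line 205 mm ahead at 45 mm height). Lid: steel frame, clear window. 0 latched shut, grows as it rises; once released a spring lifts it in 1 to 1.5 s to its stop at 1.75 rad, just past upright, and keeps it there after the button is let go.
- small_release_top (a point): Top centre of the SMALLER fixture's release button, to be left alone: same button, block, heights and axes as the larger one's, but the box behind it is 110 x 110 mm. The fixtures stand side by side, the larger one on the left or the right.
- small_lid (a joint): Lid angle of the smaller fixture: 0 latched shut; its own button would let it spring up to 1.75 rad.

How it is judged (in metres and radians):
At the end, for the whole second after the job is handed in: The larger fixture's lid stands open at rest near its stop (beyond 1.57 rad, the stop being at 1.75), and the smaller fixture's lid is still shut (below 0.05 rad) (value of joint large_lid above 1.57 rad and velocity of joint large_lid between -0.1 and 0.1 rad/s and value of joint small_lid below 0.05 rad); the robot touches nothing.
It fails at once if the smaller fixture's lid comes open (value of joint small_lid above 0.15 rad).
It also fails if it takes over 32 s, if anything falls off the work surface, if the arm or the gripper's body presses on something with over 40 N, if the wrist force passes 120 N, or if a joint passes its speed limit or range.

## Working session

There is one attempt and no reset: what is moved stays moved. The work goes in short steps, Python scripts to look and compute and a tool call to move; the robot and the scene stay as the last step left them, time stands still between calls to the robot, and variables do not carry over. Pictures are saved under pics/ and viewed, at most 10 in all, crops included, and the job is handed in when it is done.

Besides the shell and the picture viewer there is one more tool, called after ">>>" by a JSON object that holds its "op" and its "data", one argument or row to a line. carry_out: Moves the arm, as the interface text tells. Its arguments: {"type":"object","properties":{"series":{"type":"array","items":{"type":"array"}},"gripper":{"type":"number"}},"required":["series"]}

```bash
mkdir -p pics; python3 - <<'E'
from rig import *
import cv2
for c in ["top","side"]:
    im=get_image(c); cv2.imwrite(f"pics/{c}0.png",im[:,:,::-1])
    for t in ["large_release_top","small_release_top"]:
        print(c,t,[(d["confidence"],d["location"]) for d in landmark_of(c,t)][:3])
    for t in ["large_lid","small_lid"]:
        print(c,t,[(d["confidence"],d["location"]) for d in find_in(c,t)][:3])
s=sense();print(s["clock"],s["position"],s["eef_rot"],s["force"],s["width"])
E
```

```text
top large_release_top [(0.54, [0.4685, -0.2361, 0.064])]
top small_release_top [(0.69, [0.5398, 0.1742, 0.0653])]
top large_lid [(0.84, [0.5821, -0.2001, 0.0494])]
top small_lid [(0.93, [0.6408, 0.1799, 0.0528])]
side large_release_top [(0.45, [0.4708, -0.2387, 0.0681])]
side small_release_top [(0.72, [0.5364, 0.1758, 0.0623])]
side large_lid [(0.56, [0.588, -0.1919, 0.0539])]
side small_lid []
0.5 [0.25384446 0.54367211 0.20116441] [[-9.06109567e-01  4.23043086e-01 -6.94217478e-06]
 [ 4.23043086e-01  9.06109567e-01 -3.68062994e-06]
 [ 4.73330594e-06 -6.27189304e-06 -1.00000000e+00]] [ 0.08191502  0.48912639 -0.06535038] 0.0856094410562395
```

View pics/top0.png

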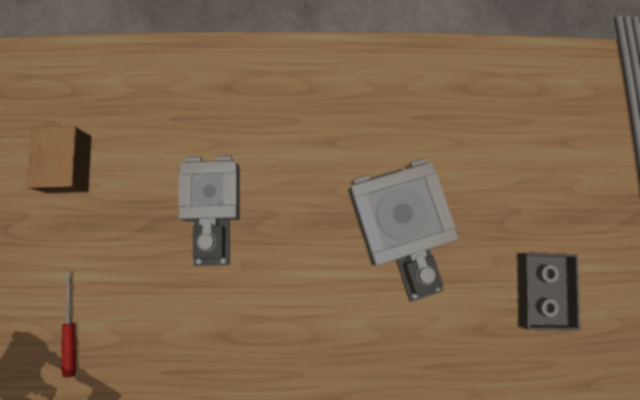

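```bash
python3 - <<'E'
from rig import *
import numpy as np, cv2
for c in ["top","side"]:
    k=get_calibration(c);T=np.array(k["T"]);Ti=np.linalg.inv(T)
    for P in ([.4697,-.2374,.065],[.538,.175,.065],[.585,-.197,.054],[.64,.18,.054]):
        p=(Ti@np.r_[P,1])[:3]*[1,-1,-1]
        print(c,P,cv2.projectPoints(p.reshape(1,1,3),np.zeros(3),np.zeros(3),np.array(k["intrinsics"]),np.array(k["dist"],float))[0].ravel().round(1))
E
```

```text
top [0.4697, -0.2374, 0.065] [427.7 274.1]
top [0.538, 0.175, 0.065] [205.7 240.7]
top [0.585, -0.197, 0.054] [402.4 213.7]
top [0.64, 0.18, 0.054] [205.6 187.5]
side [0.4697, -0.2374, 0.065] [400.8 150.5]
side [0.538, 0.175, 0.065] [331.2 278. ]
side [0.585, -0.197, 0.054] [352.5 154.8]
side [0.64, 0.18, 0.054] [283.1 270.6]
```

Larger fixture is on the right: its button is at about (427,274) and the smaller fixture's at (206,241). Both match the projected network estimates, and the heights fit the 65 mm given. I'm moving to a spot above the larger button with the fingers shut.

>>> {"op": "carry_out", "data": {
  "gripper": 0,
  "series": [
    [[-0.033,-0.0385,0],[0,0,0]],
    [[-0.033,-0.0385,0],[0,0,0]],
    [[-0.033,-0.0385,0],[0,0,0]],
    [[-0.033,-0.0385,0],[0,0,0]],
    [[-0.033,-0.0385,0],[0,0,0]],
    [[-0.033,-0.0385,0],[0,0,0]],
    [[-0.033,-0.0385,0],[0,0,0]],
    [[-0.033,-0.0385,0],[0,0,0]]
  ]
}}

```text
clock: 1.5
position: [0.3629, 0.1514, 0.2015]
eef_rot: [[-0.906, 0.423, 0.001], [0.423, 0.906, 0.0], [-0.001, 0.001, -1.0]]
force: [0.8, 0.5, 0.4]
width: 0.0001
finger_force: 0.0
```

>>> {"op": "carry_out", "data": {
  "series": [
    [[-0.033,-0.0385,0],[0,0,0]],
    [[-0.033,-0.0385,0],[0,0,0]],
    [[-0.033,-0.0385,0],[0,0,0]],
    [[-0.033,-0.0385,0],[0,0,0]],
    [[-0.033,-0.0385,0],[0,0,0]],
    [[-0.033,-0.0385,0],[0,0,0]],
    [[-0.033,-0.0385,0],[0,0,0]],
    [[-0.033,-0.0385,0],[0,0,0]],
    [[0,0,0],[0,0,0]]
  ]
}}

```text
clock: 2.62
position: [0.4715, -0.2406, 0.1998]
eef_rot: [[-0.904, 0.427, -0.002], [0.427, 0.904, 0.001], [0.002, -0.0, -1.0]]
force: [-0.1, 0.6, 0.2]
width: -0.0
finger_force: 0.0
```

```bash
python3 - <<'E'
from rig import *
import cv2,numpy as np
s=sense();print(s["clock"],s["position"],s["eef_rot"],s["force"],s["width"],s["qpos"])
T=np.array(get_calibration("wrist")["T"]);print(T[:3,3])
im=get_image("wrist"); cv2.imwrite("pics/w1.png",im[:,:,::-1])
for c in ["wrist","top"]:
  if c=="top": get_image(c)
  for f in (landmark_of,find_in):
    print(c,[(d["confidence"],d["location"]) for d in f(c,"large_release_top")][:3])
E
```

```text
2.625 [ 0.47147976 -0.24064731  0.19975439] [[-9.04459230e-01  4.26554630e-01 -2.15621508e-03]
 [ 4.26554542e-01  9.04461690e-01  5.23715793e-04]
 [ 2.17360733e-03 -4.46063750e-04 -9.99997538e-01]] [-0.12821176  0.57796196  0.15138432] -1.3848673463033806e-05 [-3.06966722e+01 -5.57456669e+00  8.14302459e+01 -3.84508350e-02
  1.04265868e+02 -9.54569712e+01]
[ 0.40967211 -0.21013793  0.37272886]
wrist [(0.62, [0.4716, -0.2337, 0.0634])]
wrist [(0.86, [0.4668, -0.236, 0.0636])]
top [(0.57, [0.4711, -0.2369, 0.0649])]
top [(0.62, [0.4703, -0.2345, 0.0623])]
```

View pics/w1.png

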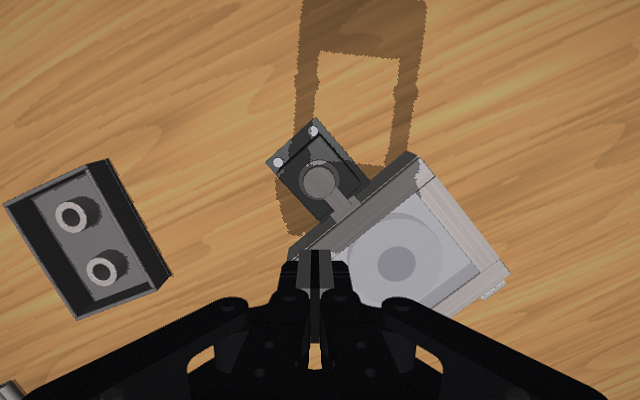

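The wrist view shows the button top at about (319,181) on its block, with the lid to the lower right. I'll back-project that pixel at z=0.065.

```bash
python3 - <<'E'
from rig import *
import cv2,numpy as np
k=get_calibration("wrist");T=np.array(k["T"])
for px in ((319,181),(316,250)):
  u=cv2.undistortPoints(np.array([[px]],float),np.array(k["intrinsics"]),np.array(k["dist"],float)).ravel()
  d=T[:3,:3]@np.r_[u[0],-u[1],-1.]; print(T[:3,3]+d*(.065-T[2,3])/d[2])
s=sense();R=np.array(s["eef_rot"]);print(R.T@(np.array([.470,-.2365,.075])-s["position"]))
E
```

```text
[ 0.46922667 -0.23040195  0.065     ]
[ 0.52914583 -0.26121382  0.065     ]
[ 0.00189851 -0.00038696  0.12678893]
```

>>> {"op": "carry_out", "data": {
  "series": [
    [[0.0025,0.001,0.03],[0,0,0]],
    [[0,0,0.03],[0,0,0]],
    [[0,0,0.03],[0,0,0]],
    [[0,0,0.02],[0,0,0]],
    [[0,0,0.012],[0,0,0]],
    [[0,0,0],[0,0,0]],
    [[0,0,0],[0,0,0]]
  ]
}}

```text
clock: 3.8
position: [0.4704, -0.2362, 0.0805]
eef_rot: [[-0.906, 0.423, 0.002], [0.423, 0.906, -0.001], [-0.002, -0.0, -1.0]]
force: [0.9, 0.8, 0.4]
width: -0.0001
finger_force: 0.0
```

>>> {"op": "carry_out", "data": {
  "series": [
    [[0,0,0.006],[0,0,0]],
    [[0,0,0.006],[0,0,0]],
    [[0,0,0.004],[0,0,0]],
    [[0,0,0.003],[0,0,0]],
    [[0,0,0.002],[0,0,0]],
    [[0,0,0],[0,0,0]],
    [[0,0,0],[0,0,0]]
  ]
}}

```text
clock: 4.68
position: [0.4699, -0.2359, 0.0584]
eef_rot: [[-0.906, 0.423, 0.0], [0.423, 0.906, -0.0], [-0.0, -0.0, -1.0]]
force: [0.4, 0.3, -0.9]
width: 0.0
finger_force: 0.0
```

```bash
python3 - <<'E'
from rig import *
import cv2
for c in ["side"]:
    cv2.imwrite(f"pics/{c}2.png",get_image(c)[:,:,::-1])
s=sense();print(s["clock"],s["position"],s["force"])
E
```

```text
4.725 [ 0.46993331 -0.23593105  0.05838413] [-0.15810074 -0.77230136  0.31211524]
```

View pics/side2.png

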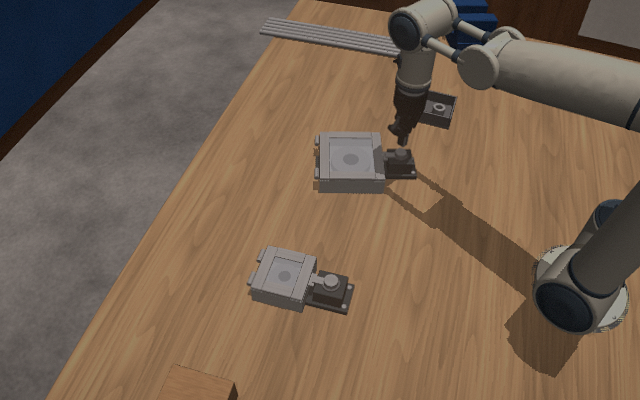

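The lid is still shut and there is no contact force. In the side view the fingertip at about (403,142) may be above or behind the button at about (401,153), so I'm looking closer.

```bash
python3 - <<'E'
from rig import *
import cv2,numpy as np
im=cv2.imread("pics/side2.png")
a=cv2.resize(im[90:200,330:480],None,fx=5,fy=5,interpolation=cv2.INTER_CUBIC)
cv2.imwrite("pics/c2.png",a)
for c in ["side","top"]:
    k=get_calibration(c);Ti=np.linalg.inv(np.array(k["T"]));print(c,np.array(k["T"])[:3,3])
    for P in ([.4699,-.2359,.0584],[.4699,-.2359,.065],[.4699,-.2359,.10]):
        p=(Ti@np.r_[P,1])[:3]*[1,-1,-1]
        print(cv2.projectPoints(p.reshape(1,1,3),np.zeros(3),np.zeros(3),np.array(k["intrinsics"]),np.array(k["dist"],float))[0].ravel().round(1))
cv2.imwrite("pics/w3.png",get_image("wrist")[:,:,::-1])
E
```

```text
side [0.41646932 0.72252363 0.95656338]
[400.3 152.8]
[400.6 150.9]
[402.4 140.7]
top [ 0.49516902 -0.00433894  0.87706905]
[425.9 273.9]
[426.9 274. ]
[432.4 274.5]
```

View pics/c2.png

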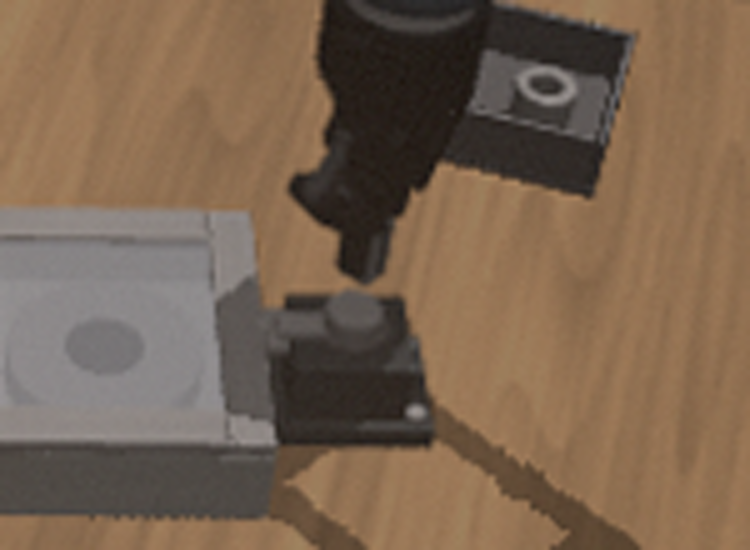

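View pics/w3.png

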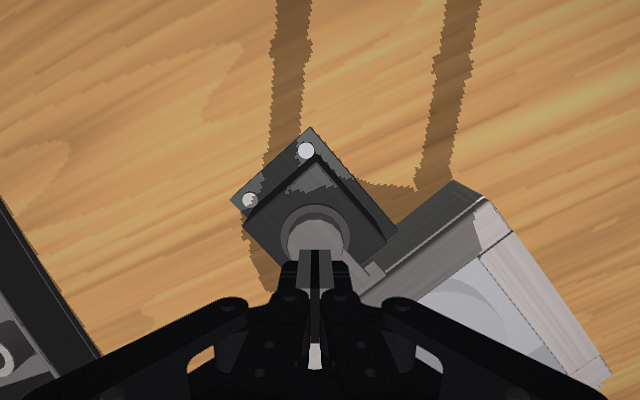

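```bash
python3 - <<'E'
from rig import *
import cv2,numpy as np
s=sense();R=np.array(s["eef_rot"]);t=np.array(s["position"]);print(t,s["force"])
for c in ["wrist","side"]:
    k=get_calibration(c);Ti=np.linalg.inv(np.array(k["T"]))
    for o in ([0,0,0],[.011,0,0],[-.011,0,0],[.011,0,-.02],[0,0,-.02]):
        p=(Ti@np.r_[t+R@o,1])[:3]*[1,-1,-1]
        print(c,o,cv2.projectPoints(p.reshape(1,1,3),np.zeros(3),np.zeros(3),np.array(k["intrinsics"]),np.array(k["dist"],float))[0].ravel().round(1))
    for P in ([.470,-.236,.065],[.470,-.233,.065],[.470,-.236,.057]):
        p=(Ti@np.r_[P,1])[:3]*[1,-1,-1]
        print(c,P,cv2.projectPoints(p.reshape(1,1,3),np.zeros(3),np.zeros(3),np.array(k["intrinsics"]),np.array(k["dist"],float))[0].ravel().round(1))
for f in (landmark_of,find_in): print([(d["confidence"],d["location"]) for d in f("wrist","large_release_top")][:3])
E
```

```text
[ 0.46992458 -0.23595164  0.0583673 ] [ 0.13639629 -0.26194065  0.52928252]
wrist [0, 0, 0] [312.8 242.9]
wrist [0.011, 0, 0] [312.7 223.2]
wrist [-0.011, 0, 0] [312.8 261.8]
wrist [0.011, 0, -0.02] [312.5 236.9]
wrist [0, 0, -0.02] [312.5 258.5]
wrist [0.47, -0.236, 0.065] [312.7 247.9]
wrist [0.47, -0.233, 0.065] [318.  245.6]
wrist [0.47, -0.236, 0.057] [312.8 242.1]
side [0, 0, 0] [400.2 152.8]
side [0.011, 0, 0] [403.8 154.8]
side [-0.011, 0, 0] [396.7 150.8]
side [0.011, 0, -0.02] [404.9 149.1]
side [0, 0, -0.02] [401.3 147.1]
side [0.47, -0.236, 0.065] [400.6 150.9]
side [0.47, -0.233, 0.065] [400.4 151.7]
side [0.47, -0.236, 0.057] [400.1 153.2]
[(0.88, [0.4687, -0.2338, 0.0628])]
[(0.67, [0.4646, -0.2327, 0.0616])]
```

The visible tip seems to sit 25–30 mm above the reported TCP, and there is no contact. I'll keep descending slowly and watch the force, with a 2 mm lateral correction.

>>> {"op": "carry_out", "data": {
  "series": [
    [[0.002,0.001,0],[0,0,0]],
    [[0,0,0.002],[0,0,0]],
    [[0,0,0.002],[0,0,0]],
    [[0,0,0.002],[0,0,0]],
    [[0,0,0],[0,0,0]]
  ]
}}

```text
clock: 5.5
position: [0.4683, -0.2341, 0.0519]
eef_rot: [[-0.906, 0.423, -0.0], [0.423, 0.906, 0.0], [0.001, 0.0, -1.0]]
force: [0.1, 0.7, 0.5]
width: 0.0001
finger_force: 0.0
```

>>> {"op": "carry_out", "data": {
  "series": [
    [[0,0,0.002],[0,0,0]],
    [[0,0,0.002],[0,0,0]],
    [[0,0,0.002],[0,0,0]],
    [[0,0,0],[0,0,0]]
  ]
}}

```text
clock: 6.0
position: [0.4683, -0.234, 0.0459]
eef_rot: [[-0.906, 0.423, -0.0], [0.423, 0.906, 0.0], [0.0, 0.0, -1.0]]
force: [-0.2, 0.1, 0.3]
width: -0.0001
finger_force: 0.0
```

>>> {"op": "carry_out", "data": {
  "series": [
    [[0,0,0.002],[0,0,0]],
    [[0,0,0.002],[0,0,0]],
    [[0,0,0],[0,0,0]]
  ]
}}

```text
clock: 6.38
position: [0.4683, -0.2341, 0.0419]
eef_rot: [[-0.906, 0.423, -0.0], [0.423, 0.906, 0.0], [0.0, 0.0, -1.0]]
force: [-0.1, 0.0, -0.2]
width: -0.0001
finger_force: 0.0
```

```bash
python3 - <<'E'
from rig import *
import cv2,numpy as np
a=cv2.resize(get_image("side")[90:200,330:480,::-1],None,fx=4,fy=4,interpolation=cv2.INTER_CUBIC)
b=cv2.resize(get_image("wrist")[100:320,200:440,::-1],None,fx=1.3,fy=1.3)
o=np.zeros((440,600+b.shape[1],3),np.uint8);o[:,:600]=a;o[:b.shape[0],600:]=b
cv2.imwrite("pics/c4.png",o[:,:800] if 0 else cv2.resize(o,(800,int(440*800/o.shape[1]))))
s=sense();print(s["position"],s["force"])
E
```

```text
[ 0.46840365 -0.23413421  0.04212296] [-0.03702867 -0.18467632 -0.21949096]
```

View pics/c4.png

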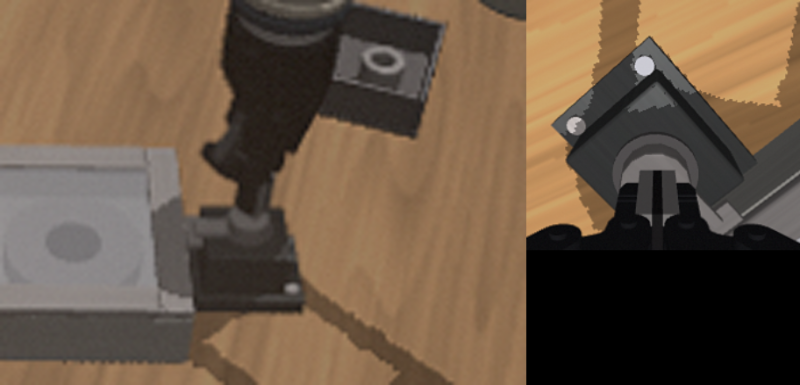

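The tip is centred sideways on the button and now just above its top.

>>> {"op": "carry_out", "data": {
  "series": [
    [[0,0,0.002],[0,0,0]],
    [[0,0,0.002],[0,0,0]],
    [[0,0,0],[0,0,0]]
  ]
}}

```text
clock: 6.85
position: [0.4683, -0.234, 0.0379]
eef_rot: [[-0.906, 0.423, -0.0], [0.423, 0.906, 0.0], [0.0, 0.0, -1.0]]
force: [0.2, 0.8, -0.5]
width: 0.0
finger_force: 0.0
```

>>> {"op": "carry_out", "data": {
  "series": [
    [[0,0,0.002],[0,0,0]],
    [[0,0,0.002],[0,0,0]],
    [[0,0,0],[0,0,0]]
  ]
}}

```text
clock: 7.22
position: [0.4685, -0.2341, 0.0342]
eef_rot: [[-0.906, 0.423, 0.0], [0.423, 0.906, -0.0], [-0.0, -0.0, -1.0]]
force: [0.7, -0.0, 0.6]
width: -0.0001
finger_force: 0.3
```

>>> {"op": "carry_out", "data": {
  "series": [
    [[0,0,0.002],[0,0,0]],
    [[0,0,0],[0,0,0]]
  ]
}}

```text
clock: 7.48
position: [0.4685, -0.2342, 0.0324]
eef_rot: [[-0.906, 0.423, 0.0], [0.423, 0.906, -0.0], [-0.0, -0.0, -1.0]]
force: [-1.3, -0.6, 3.2]
width: -0.0
finger_force: 1.5
```

Contact: 3.2 N upward. I'll press about 4 mm further.

>>> {"op": "carry_out", "data": {
  "series": [
    [[0,0,0.002],[0,0,0]],
    [[0,0,0.002],[0,0,0]],
    [[0,0,0],[0,0,0]]
  ]
}}

```text
clock: 7.85
position: [0.4685, -0.2342, 0.0282]
eef_rot: [[-0.906, 0.423, 0.0], [0.423, 0.906, -0.0], [-0.0, 0.0, -1.0]]
force: [-1.5, 1.3, 5.1]
width: 0.0
finger_force: 2.5
```

```bash
python3 - <<'E'
from rig import *
import cv2
cv2.imwrite("pics/s5.png",get_image("side")[60:320,200:520,::-1])
s=sense();print(s["position"],s["force"])
E
```

```text
[ 0.46852974 -0.23419015  0.02833788] [-1.2878816   0.08219611  4.74510797]
```

View pics/s5.png

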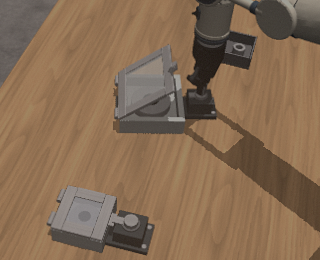

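The lid is rising (crop around (150,85)) and the small one is shut. I'll hold until it is up, then retreat straight up.

>>> {"op": "carry_out", "data": {
  "series": [
    [[0,0,0],[0,0,0]],
    [[0,0,0],[0,0,0]],
    [[0,0,0],[0,0,0]],
    [[0,0,0],[0,0,0]],
    [[0,0,0],[0,0,0]],
    [[0,0,0],[0,0,0]],
    [[0,0,0],[0,0,0]],
    [[0,0,0],[0,0,0]],
    [[0,0,0],[0,0,0]],
    [[0,0,0],[0,0,0]]
  ]
}}

```text
clock: 9.15
position: [0.4685, -0.2342, 0.0283]
eef_rot: [[-0.906, 0.423, 0.0], [0.423, 0.906, -0.0], [-0.0, -0.0, -1.0]]
force: [-0.9, 0.2, 5.2]
width: -0.0003
finger_force: 2.5
```

>>> {"op": "carry_out", "data": {
  "series": [
    [[0,0,-0.01],[0,0,0]],
    [[0,0,-0.02],[0,0,0]],
    [[0,0,-0.03],[0,0,0]],
    [[0,0,-0.03],[0,0,0]],
    [[0,0,-0.03],[0,0,0]],
    [[0,0,-0.02],[0,0,0]],
    [[0,0,0],[0,0,0]],
    [[0,0,0],[0,0,0]],
    [[0,0,0],[0,0,0]],
    [[0,0,0],[0,0,0]]
  ]
}}

```text
clock: 10.4
position: [0.4681, -0.2339, 0.1671]
eef_rot: [[-0.906, 0.423, -0.002], [0.423, 0.906, 0.001], [0.002, 0.0, -1.0]]
force: [-0.5, -0.4, -0.5]
width: 0.0002
finger_force: 0.0
```

```bash
python3 - <<'E'
from rig import *
import cv2
cv2.imwrite("pics/s6.png",get_image("side")[:,:,::-1])
s=sense();print(s["clock"],s["position"],s["force"])
E
```

```text
10.45 [ 0.4681615  -0.23396925  0.16734981] [ 0.02196925 -0.37793284 -0.19758304]
```

View pics/s6.png

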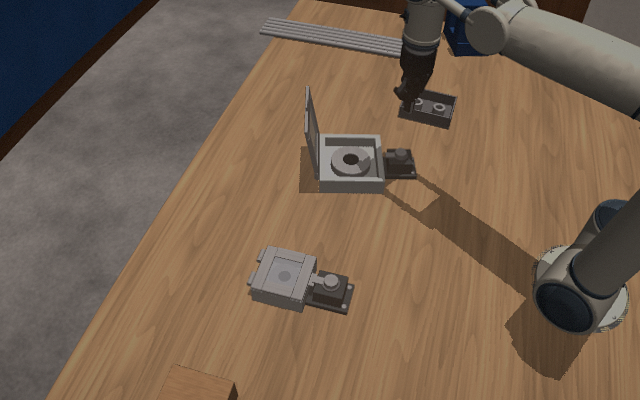

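The large lid stands past upright at about (312,130), the small one is shut at about (285,275), and the arm is clear of everything.

```bash
python3 -c "
from rig import *
print(sign_off())"
```

```text
the job is handed in; nothing more can be done
None
```

The larger fixture's lid is open and standing free near its stop, the smaller fixture is still shut, the arm touches nothing, and the job is handed in; sign-off returned no verdict, and first contact came with the reported TCP about 31 mm below the button's stated 65 mm top, a mismatch I did not explain.

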